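# Jack up the book stage and hold it

### The job

With the hand pusher, sweep the three loose cork off-cuts into the U-shaped catcher, without touching them with the gripper or the jack. Then stand the lever jack flat on the bench with its saddle centred under the round lift pad on the stage's arm, and pump its handle: press it fully down once as a trial lift, let it come all the way back up, then press it fully down again and finish while holding it down with the gripper, with the stage resting on the jack alone. Leave the other things on the bench where they are and do not touch the stage with the robot.

Things in the scene. Friction and masses are not known exactly. Their poses are not given: they have to be found in the camera images.
- pusher: hand pusher, standing on its blade: wooden blade 160 mm long (its y) and 26 thick (its x), 36 high, topped by an aluminium strip 165 x 30 (36 to 44 high), on that in the middle an upright wooden grip 24 (x) by 36 (y), from 44 to 104 mm above the bench; 0.2 kg. Origin: centre of its underside. Grip it on the 24 mm width
- catcher: fixed U-shaped grey fence on the bench, 130 (its x) by 240 (its y) outside, 34 high, walls 8 thick: a back wall at its +x end and two side walls; the -x side is open and there is no raised floor or lip. Inside it is 224 wide. Origin: on the bench, at the middle of the 130 x 240 outline, so the open mouth lies 65 mm from it towards -x
- scrap_a: cork off-cut, block 30 x 26 x 22 high. Origin: centre of its underside
- scrap_b: cork off-cut, L-shaped, 32 x 28 x 24 high. Origin: on its underside, about its middle
- scrap_c: cork off-cut, block 24 x 24 x 26 high. Origin: centre of its underside
- jack: loose steel lever jack, about 0.9 kg: flat base plate 265 long (its x from -140 to +125) by 76 wide, 10 thick; on it a housing up to 32 high and 36 wide (x from -15 to 115). At the origin's x, y stands an upright carrying post 34 (x) by 28 (y), from 30 to 88 mm high (grip it on the 28 mm width, about 60 mm high). The round saddle is at x = +100 mm, the pump handle points to -x. Origin: underside of the base, below the post; z up
- saddle_top (a point): centre of the top face of the jack's saddle, a flat round disc 40 mm across; 64 mm above the bench with the handle up, and it rises by 58 mm per rad of the handle, 24 mm in all
- paddle_top (a point): centre of the upper face of the pump handle's flat paddle, 42 x 56 mm, 10 thick: the place to press. The handle pivots about the jack's y direction at x = -35, z = 45 mm in the jack's frame; the point is 85 mm from the pivot. With the handle up it is 87 mm above the bench and the paddle slopes by 0.45 rad; fully down it is 52 mm above the bench, nearly level, and has moved about 10 mm farther from the pivot horizontally
- jack_handle (a joint): pump handle angle, rad: 0 up, 0.42 fully down (stop). A spring returns it: about 4 N at the paddle to start, about 8 to 12 N at the end when lifting the stage. There is no ratchet: the saddle follows the handle both ways and sinks when the handle is let go
- lift_pad (a point): centre of the underside of the lift pad, a round rubber foot 30 mm across below the round end of the stage's arm (arm 36 wide, end 40 across, 12 thick, with a bolt head on top exactly above the pad). 70 mm above the bench when the stage is down, so the upright jack's saddle passes below it with 6 mm to spare
- stage: fixed examination stage with a book clamped on it: grey base 240 (its x) by 200 (its y) and 70 high, on it a hinged dark steel board with the book (up to 136 high). The hinge runs along its +y side; the arm with the lift pad sticks out of its -y side, the pad 180 mm from the origin towards -y, with free bench beneath. Origin: bench level under the middle of the base
- stage_board (a joint): angle of the hinged board, rad: 0 lying down, grows as the pad is lifted (280 mm from the hinge to the pad, about 0.06 with the jack fully pumped). It falls back by its own weight, 4 to 9 N at the pad
- meter: bystander (sizes in mm): handheld grey meter with a screen, 135 x 75 x 26; leave it alone. Origin: centre of its underside
- tape_roll: bystander (sizes in mm): roll of tape lying flat, 96 across, 25 high; leave it alone. Origin: centre of its underside
- reagent_bottle: bystander (sizes in mm): small white bottle with a cap, 44 across, 110 high; leave it alone. Origin: centre of its underside
- sample_jar: bystander (sizes in mm): glass jar with a lid, 52 across, 60 high; leave it alone. Origin: centre of its underside
- carton: bystander (sizes in mm): closed carton, 110 x 150 x 60 high; leave it alone. Origin: centre of its underside
- scale_bar: bystander (sizes in mm): flat steel bar, 28 x 170 x 5; leave it alone. Origin: centre of its underside
- beaker: bystander (sizes in mm): empty glass beaker, 60 across, 75 high; leave it alone. Origin: centre of its underside
- weight: bystander (sizes in mm): small brass weight, 40 across, 35 high; leave it alone. Origin: centre of its underside
Not all that is in view belongs to the job. Leave any purple look-alike of the pusher alone.

How it is judged:
On the way, in this order (a step that is already met when the one before it is completed fails the run):
1. the three cork off-cuts are swept inside the catcher (x of scrap_a in the frame of catcher between -0.058 and 0.06 m and y of scrap_a in the frame of catcher between -0.114 and 0.114 m and height (world z) of each of scrap_a, scrap_b, scrap_c below 0.03 m and x of scrap_b in the frame of catcher between -0.058 and 0.06 m and y of scrap_b in the frame of catcher between -0.114 and 0.114 m and x of scrap_c in the frame of catcher between -0.058 and 0.06 m and y of scrap_c in the frame of catcher between -0.114 and 0.114 m), for 0.2 s.
2. the jack stands flat with its saddle under the lift pad, handle up (horizontal distance between saddle_top and lift_pad below 0.012 m and height (world z) of jack below 0.005 m and angle between jack's own z axis and vertical below 0.06 rad and value of joint jack_handle below 0.08 rad and linear speed of jack below 0.01 m/s), for 0.2 s.
3. trial lift: handle fully down, stage lifted by the jack (horizontal distance between saddle_top and lift_pad below 0.012 m and height (world z) of jack below 0.005 m and angle between jack's own z axis and vertical below 0.06 rad and value of joint jack_handle above 0.35 rad and value of joint stage_board above 0.03 rad and contact force between jack and stage above 2 N), for 0.1 s.
4. handle back up, stage down again (horizontal distance between saddle_top and lift_pad below 0.012 m and height (world z) of jack below 0.005 m and angle between jack's own z axis and vertical below 0.06 rad and value of joint jack_handle below 0.08 rad and value of joint stage_board below 0.006 rad), for 0.1 s.
At the end, for the whole second after the job is handed in: Handle held down by the gripper (at least 0.35 of 0.42 rad, push over 2 N) and still, the jack upright and flat on the bench, saddle within 12 mm of the pad's centre sideways, the stage raised (board over 0.030 rad) and resting on the jack, all three off-cuts inside the catcher (all of step 1 and all of step 3 and contact force between the fingers and jack above 2 N and velocity of joint jack_handle between -0.05 and 0.05 rad/s); the arm keeps its last pose, push and grip.
It fails at once if an off-cut was touched by the gripper or the jack (contact force between any of the fingers, the arm, jack and scrap_a above 0.5 N or contact force between any of the fingers, the arm, jack and scrap_b above 0.5 N or contact force between any of the fingers, the arm, jack and scrap_c above 0.5 N).
It fails at once if the robot touched the stage (contact force between any of the arm, the fingers and stage above 3 N).
It fails at once if a bystander was moved by more than 30 mm (distance of any of meter, tape_roll, reagent_bottle, sample_jar, carton, scale_bar, beaker, weight from where it was at the start of the episode above 0.03 m).
It also fails if it takes over 64 s, if anything falls off the work surface, if the arm or the gripper's body presses on something with over 40 N, if the wrist force passes 120 N, or if a joint passes its speed limit or range.

### The arm

A 6-joint arm with a two-finger parallel gripper is mounted at the origin on the work surface. World frame = base frame: x ahead of the robot, y to its left, z up, the work surface at z = 0. Lengths are in m, angles in rad, forces in N, time in s.
With the tool pointing down it reaches from about 0.35 to 0.875 m from the base axis. Payload 15.5 kg.
Tool frame: the origin (TCP) lies midway between the tips of the shut fingers; the grasp point (between the pads) lies 19 mm behind it (arm.pinch_z is the distance from the TCP to the grasp point, in m); z points along the fingers, y is the direction in which the jaws open and shut (so a half turn about z gives the same grasp; the last joint's range is limited). The gripper opens to 85 mm and grips with 20 to 120 N. Pads are 22 mm wide; open, the fingers measure 114 mm over their backs; the gripper's body (76 mm by 85 mm) begins 54 mm behind the grasp point. The pads swing forward as they close: fully open they stand 13 mm farther back than shut.
Start: joints at [1.125, 0.494, 1.345, -0, 1.302, -0.096], TCP at [0.215, 0.587, 0.231] pointing down, gripper open.
Joint ranges: [-2.91, 2.91], [-0.82, 2.16], [0.22, 2.67], [-1.22, 4.37], [0.12, 2.79], [-3.08, 3.08]. Speed limits (rad/s): [1.89, 1.89, 2.57, 3.01, 3.01, 3.01].

### API

Orientations are given as [roll, pitch, yaw] about the fixed x, y, z axes, in that order (R = Rz(yaw) Ry(pitch) Rx(roll)).
In Python, from plant import readout, snapshot, job, finder, arm gives the robot as it stands.
- The arm moves only by the tool arm_command, never from a script. Its argument "deltas" is a list of rows, each a list of 3 entries, a list of its own where there are three numbers: the shift along the world's x, y, z in mm, then the turn, a rotation vector about the world's x, y, z in degrees, then the finger opening in mm, from 0 to 85.4. A call has 1 to 20 rows; each row shifts and turns the commanded pose from where the row before left it; what a row does not reach is not made up. A row lasts 1/10 s, in which the tool goes at most 50 mm and 8.59 degrees, less where a joint would pass 70% of its speed; a pose out of reach is approached as far as the arm can. A call is refused whole if a number of a shift passes 50 or a number of a turn 8.59, either way. A call with a gripper value outside its range is refused whole. The fingers move at their own pace and stop on an object; "squeeze" is the grip in N (left out, the last holds). Time passes only in rows, so rows that do not move let the fingers close. It gives the time, the measured TCP pose, the force and the opening at its end, in the units of the state.
- readout.read_state(): the state, without advancing time (a new reading comes with each control period).
- snapshot(name): name is "scene" or "top"; returns a dict with "color" (384x512x3 uint8, red, green, blue), "fovy" (degrees; the focal length in pixels is half the picture's height over the tangent of half this angle, whatever the lens; pixels are square), "cx", "cy" (the principal point, pixels), "eye" and "attitude" of the camera in the world. Camera axes: x right, y up, looking along -z (the intrinsics and any distortion apply to the point x, -y, -z); pixel columns grow to the right and rows downward; lengths in m; the calibration is good to about 2 mm. A picture is of the moment at which its call begins. There is no depth.
- job.sign_off(): hands the job in, once; it reports no verdict.
Trained networks look in the newest picture that a camera, given by its name, has taken for a name from the list of things; names that differ only in an ending like _2 or _b are one class to them, and where a whole thing is asked for, a point or a joint stands for the part that bears it (a point fixed in the world has none). Each returns a list of dicts, best first, with "score" (0 to 1); they miss things now and then, are a little off and sometimes report something else, mostly with a low value. They report only what shows in the picture. A call takes as long as a camera call. They do not tell look-alikes from the thing itself.
- finder.recognise(camera, label): "location" ([row, column] as shares, 0 to 1, of the picture: columns of its width, rows of its height, amid what is visible of it).
The state is a dict: "time_s": time; "qpos": joint angles; "qvel": joint speeds; "effort": joint torques, N m; "ee_pos": TCP position; "orientation": TCP orientation; "contact_force": force on the tool from outside, world axes, zero at the start; "torque": the same for the moment, N m; "grip_width": finger opening in m.
Only numpy, scipy, OpenCV 4.12 (cv2) and the standard library are available. Lean on these libraries where they do the work, as an engineer would, in place of code of your own. Each camera call takes 0.05 s, during which the arm holds its last target.

## Working session

There is one attempt and no reset: what is moved stays moved. The work goes in short steps, Python scripts to look and compute and a tool call to move; the robot and the scene stay as the last step left them, time stands still between calls to the robot, and variables do not carry over. Pictures are saved under pics/ and viewed, and the job is handed in when it is done.

Besides the shell and the picture viewer there is one more tool, called after "Request:" as name(argument=value, ...), one argument or row to a line, values as JSON. arm_command: Moves the arm, as the interface text tells. Its arguments: {"type":"object","properties":{"deltas":{"type":"array"},"squeeze":{"type":"number"}},"required":["deltas"]}

```bash
ls; mkdir -p pics; python3 - <<'E'
from plant import readout, snapshot, job, finder, arm
import cv2, numpy as np
print(readout.read_state()); print([a for a in dir(arm) if a[0]!='_'])
for n in ["scene","top"]:
    s=snapshot(n); cv2.imwrite(f"pics/{n}0.png", s["color"][:,:,::-1])
    print({k:v for k,v in s.items() if k!="color"})
E
```

```text
pics
{'time_s': 0.0, 'qpos': array([ 1.12448772e+00,  4.94165102e-01,  1.34609174e+00,  2.39266478e-05,
        1.30250179e+00, -9.55252266e-02]), 'qvel': array([-1.71340870e-04,  4.06476860e-06,  7.74518543e-04, -5.03309556e-04,
        7.28178613e-04, -1.36191394e-03]), 'effort': array([ 2.81577431e-04, -8.82155228e+01, -3.83885157e+01,  1.43592983e-04,
        9.86785046e-03,  3.17483477e-05]), 'ee_pos': array([0.21462908, 0.58663226, 0.23072484]), 'orientation': array([-3.14043419e+00, -1.34168865e-04,  2.79080284e+00]), 'contact_force': array([-0.27334543,  0.68871754, -0.10766886]), 'torque': array([-0.0226348 ,  0.00493825,  0.04374098]), 'grip_width': 0.08571193375734246}
['PlanningError', 'pinch_z']
{'fovy': 44.67601270150311, 'cx': 262.25064578636204, 'cy': 188.6506169374404, 'eye': array([ 1.51873934, -0.26299113,  0.98694171]), 'attitude': array([ 0.86347494, -0.00847557,  1.34442686])}
{'fovy': 48.376642387522104, 'cx': 249.46632269318386, 'cy': 190.45691595680864, 'eye': array([ 0.16723749, -0.03084406,  1.65883716]), 'attitude': array([ 0.18912224,  0.00331676, -1.59592196])}
```

View pics/scene0.png

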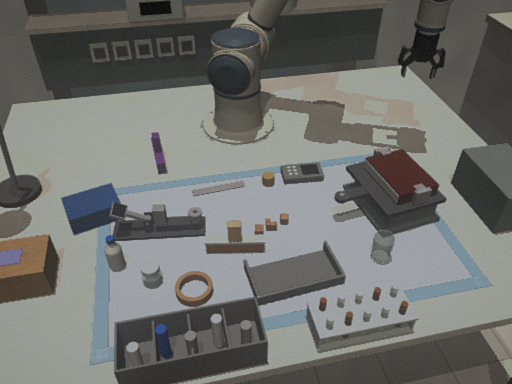

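View pics/top0.png

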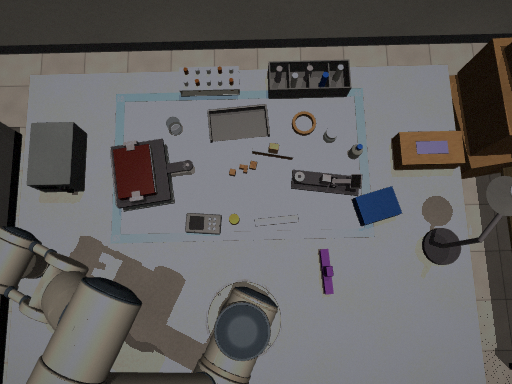

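```bash
cat > h.py <<'E'
import numpy as np, cv2
from scipy.spatial.transform import Rotation as Rn
from plant import readout, snapshot, job, finder, arm
class Cam:
    def __init__(s,d):
        s.c=d["color"]; H,W=s.c.shape[:2]; s.f=H/2/np.tan(np.radians(d["fovy"])/2); s.cx,s.cy=d["cx"],d["cy"]
        s.e=np.array(d["eye"]); s.R=Rn.from_euler('xyz',d["attitude"]).as_matrix(); s.W,s.H=W,H
    def proj(s,p):
        q=(np.atleast_2d(p)-s.e)@s.R; return np.c_[s.cx+s.f*q[:,0]/-q[:,2], s.cy+s.f*(-q[:,1])/-q[:,2]]
    def back(s,uv,z=0):
        uv=np.atleast_2d(uv).astype(float); d=np.c_[(uv[:,0]-s.cx)/s.f,-(uv[:,1]-s.cy)/s.f,-np.ones(len(uv))]@s.R.T
        t=(z-s.e[2])/d[:,2]; return s.e+d*t[:,None]
def tri(ca,ua,cb,ub):
    A=[];b=[]
    for c,u in((ca,ua),(cb,ub)):
        d=c.back(u)[0]-c.e; d/=np.linalg.norm(d); P=np.eye(3)-np.outer(d,d); A.append(P); b.append(P@c.e)
    x=np.linalg.lstsq(np.vstack(A),np.hstack(b),rcond=None)[0]; return x
def crop(c,name,x0,y0,w,h,k):
    im=c.c[y0:y0+h,x0:x0+w,::-1]; cv2.imwrite(f"pics/{name}.png",cv2.resize(im,None,fx=k,fy=k,interpolation=cv2.INTER_CUBIC))
E
python3 - <<'E'
from h import *
T=Cam(snapshot("top")); S=Cam(snapshot("scene"))
crop(T,"t1",110,80,270,170,2.9); crop(S,"s1",60,150,400,160,2)
p=readout.read_state()["ee_pos"]; print(p,T.proj(p),S.proj(p), T.proj([0,0,0]),S.proj([0,0,0]))
for n in "pusher catcher scrap_a scrap_b scrap_c jack saddle_top paddle_top lift_pad stage meter tape_roll reagent_bottle sample_jar carton scale_bar beaker weight".split():
    for c,C in(("top",T),("scene",S)):
        r=finder.recognise(c,n)
        print(n,c,[(round(d["score"],2),np.round([d["location"][1]*C.W,d["location"][0]*C.H],1).tolist(),C.back([d["location"][1]*C.W,d["location"][0]*C.H],0.0)[0].round(3)[:2].tolist()) for d in r[:4]])
E
```

```text
[0.21471809 0.58672934 0.23091763] [[ 63.44086999 262.41696014]] [[416.23397751  80.47908056]] [[243.81317699 318.02579971]] [[238.26421136 124.01932806]]
pusher top [(0.97, [324.6, 270.6], [0.166, -0.312]), (0.79, [270.4, 151.8], [0.641, -0.121])]
pusher scene [(0.94, [158.3, 152.0], [0.12, -0.313]), (0.18, [217.2, 186.8], [0.355, -0.137])]
catcher top [(0.89, [241.0, 122.1], [0.769, -0.006]), (0.68, [296.4, 174.8], [0.543, -0.222])]
catcher scene [(0.91, [294.6, 275.3], [0.761, 0.009]), (0.18, [194.7, 212.3], [0.46, -0.223])]
scrap_a top [(0.61, [253.1, 162.9], [0.597, -0.051]), (0.57, [142.1, 170.2], [0.578, 0.393]), (0.45, [233.4, 170.3], [0.568, 0.029])]
scrap_a scene [(0.68, [269.7, 224.2], [0.56, -0.011]), (0.66, [286.1, 217.9], [0.544, 0.044]), (0.57, [259.7, 228.0], [0.569, -0.043])]
scrap_b top [(0.61, [253.1, 162.9], [0.597, -0.051]), (0.57, [142.1, 170.2], [0.578, 0.393]), (0.45, [233.4, 170.3], [0.568, 0.029])]
scrap_b scene [(0.68, [269.7, 224.2], [0.56, -0.011]), (0.66, [286.1, 217.9], [0.544, 0.044]), (0.57, [259.7, 228.0], [0.569, -0.043])]
scrap_c top [(0.61, [253.1
[... 1257 characters left out ...]
, -0.467])]
reagent_bottle scene [(0.59, [114.3, 253.3], [0.577, -0.461]), (0.47, [285.0, 219.0], [0.548, 0.04])]
sample_jar top [(0.63, [332.8, 134.6], [0.706, -0.376]), (0.57, [141.3, 170.9], [0.575, 0.396])]
sample_jar scene [(0.6, [152.8, 276.3], [0.683, -0.361])]
carton top [(0.88, [376.9, 206.7], [0.407, -0.531])]
carton scene [(0.67, [90.9, 206.0], [0.362, -0.533])]
scale_bar top [(0.52, [274.5, 221.9], [0.358, -0.128])]
scale_bar scene [(0.65, [220.2, 186.8], [0.357, -0.128])]
beaker top [(0.74, [177.5, 127.0], [0.755, 0.253])]
beaker scene [(0.92, [380.3, 246.0], [0.713, 0.277])]
weight top [(0.57, [231.8, 221.2], [0.365, 0.039])]
weight scene [(0.68, [268.0, 180.6], [0.36, 0.032])]
```

View pics/t1.png

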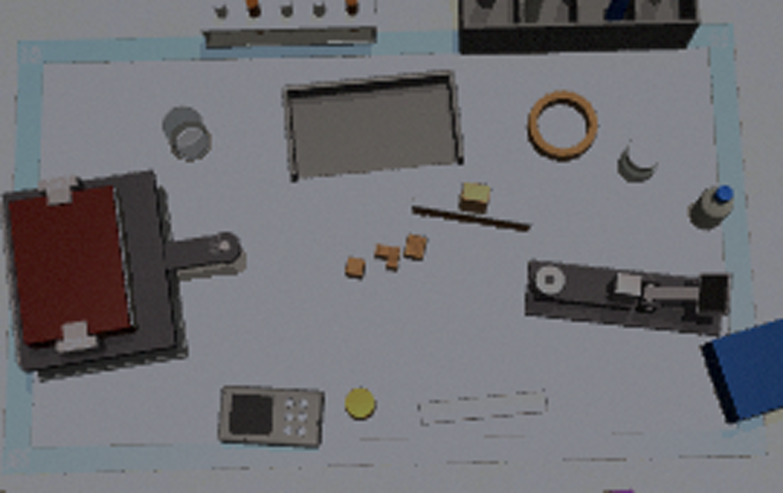

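View pics/s1.png

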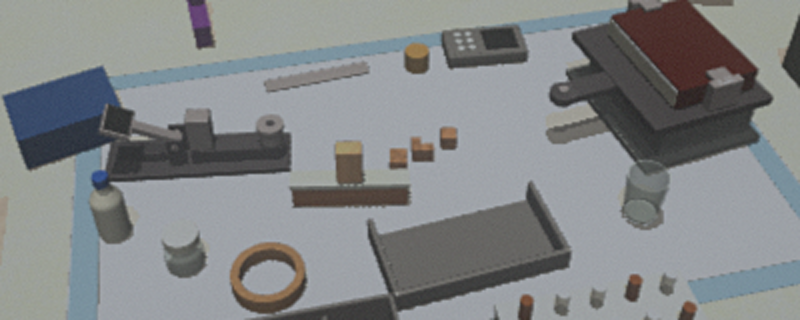

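```bash
python3 - <<'E'
from h import *
T=Cam(snapshot("top")); S=Cam(snapshot("scene"))
crop(T,"t2",220,125,80,60,10); crop(S,"s2",195,205,105,60,7.5)
crop(T,"t3",285,160,85,40,9); crop(S,"s3",105,190,110,60,7)
E
```

```text
(no output)
```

View pics/t2.png

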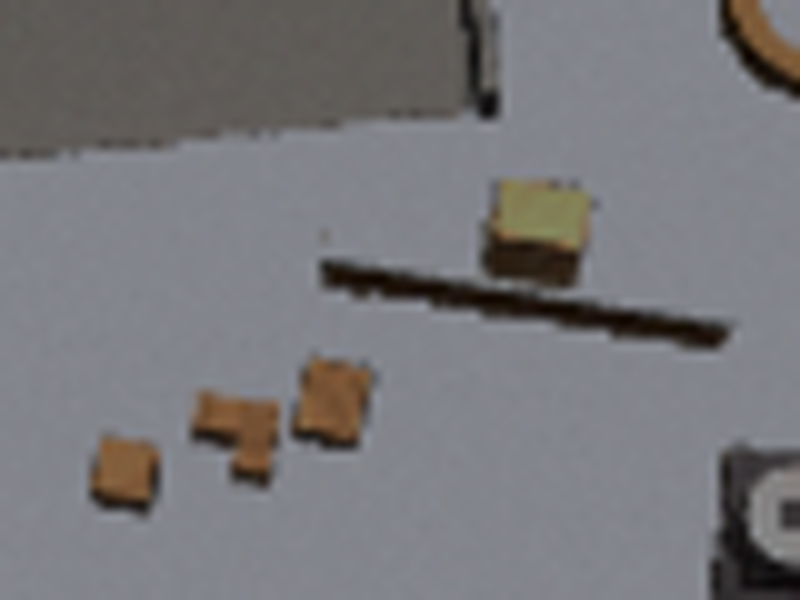

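View pics/s2.png

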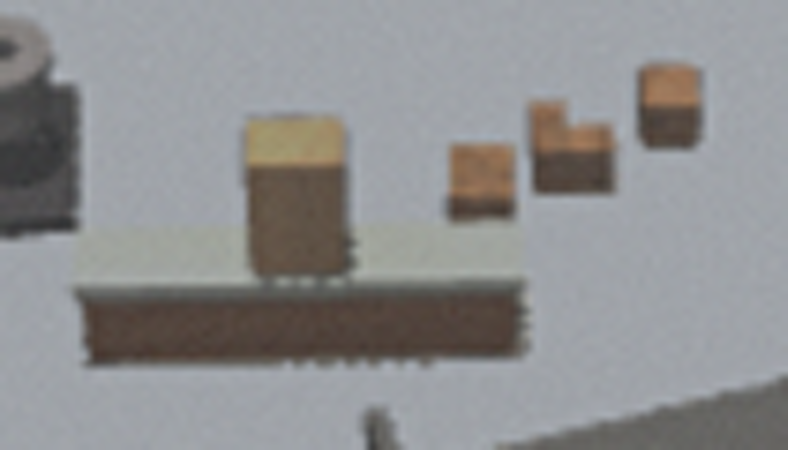

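View pics/t3.png

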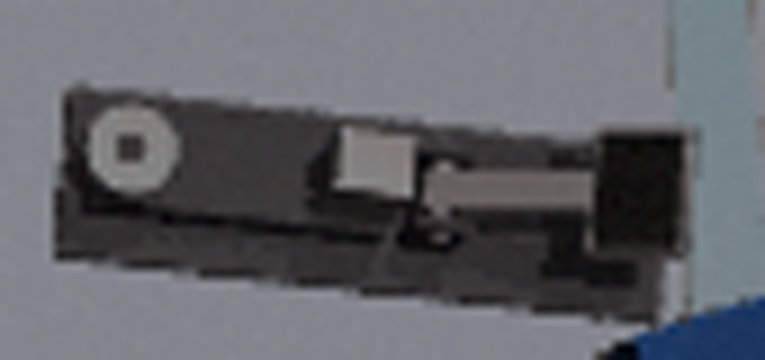

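View pics/s3.png

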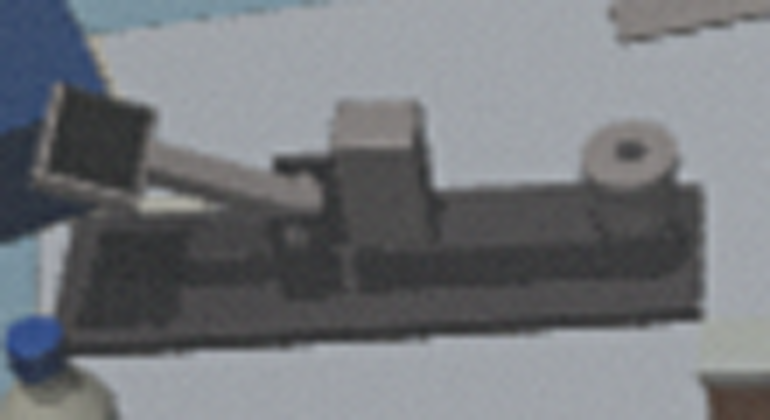

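```bash
python3 - <<'E'
from h import *
T=Cam(snapshot("top")); S=Cam(snapshot("scene"))
crop(T,"t4",202,97,75,55,10); crop(S,"s4",235,235,115,70,6.8)
crop(T,"t5",105,132,95,80,7.5); crop(S,"s5",325,140,120,90,6.5)
E
```

```text
(no output)
```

View pics/t4.png

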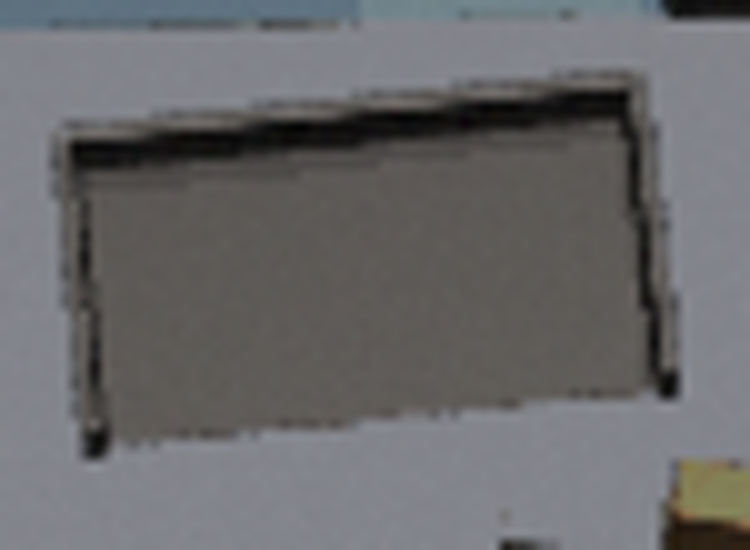

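View pics/s4.png

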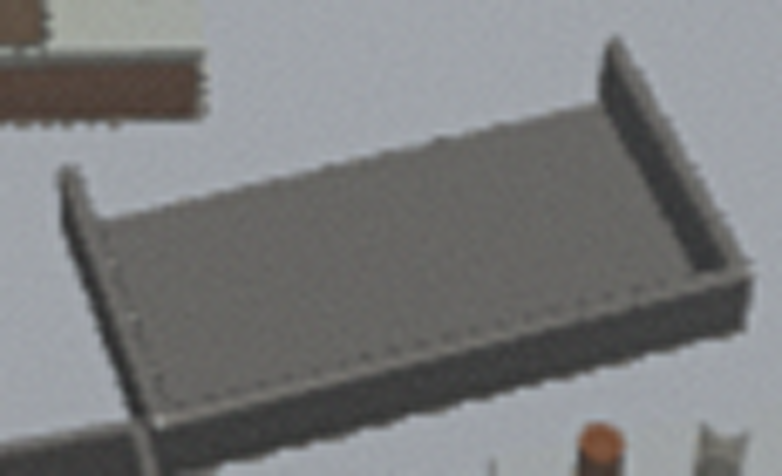

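View pics/t5.png

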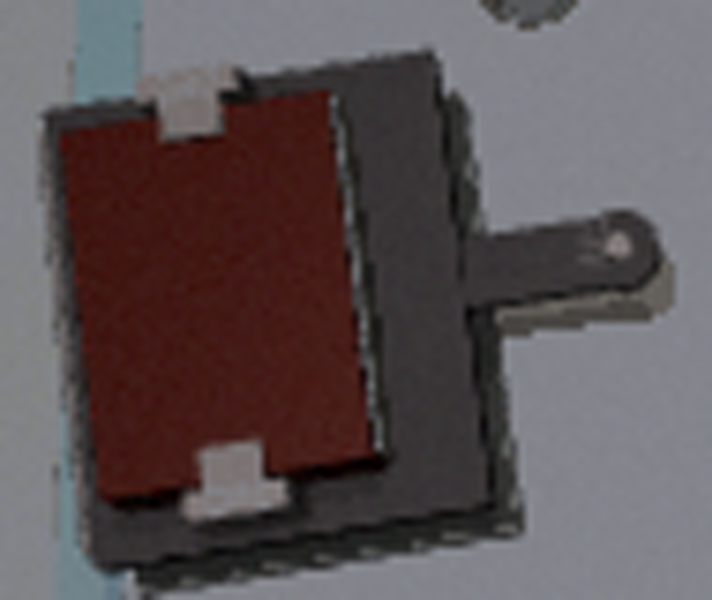

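View pics/s5.png

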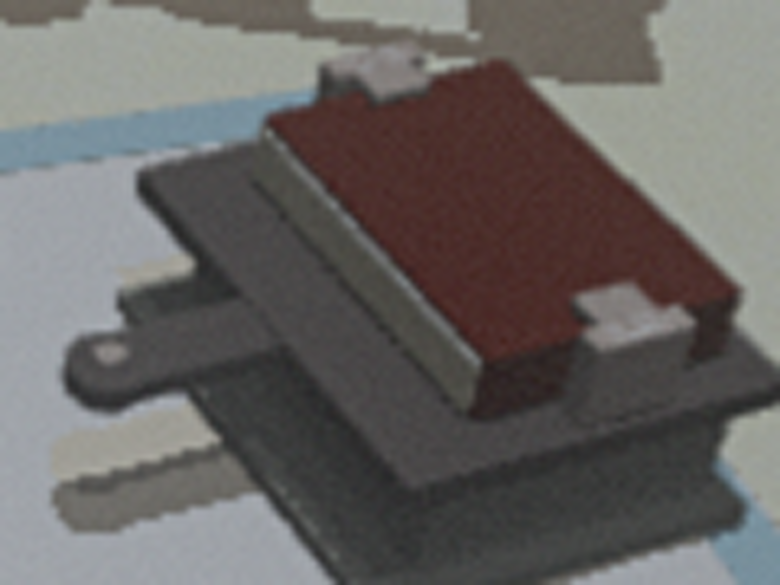

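```bash
cat > fit.py <<'E'
from h import *
from scipy.optimize import least_squares
def P(x0,y0,k,pts): return [(x0+(a+.5)/k-.5,y0+(b+.5)/k-.5) for a,b in pts]
def fit(obs,x0):
    # obs: list (cam, modelpt(mm), uv)
    def w(p,m): 
        c,s=np.cos(p[2]),np.sin(p[2]); m=np.array(m)/1000.; return np.array([p[0]+c*m[0]-s*m[1],p[1]+s*m[0]+c*m[1],m[2]])
    def res(p): return np.concatenate([(C.proj(w(p,m))[0]-uv) for C,m,uv in obs])
    r=least_squares(res,x0,loss='soft_l1'); return r.x, res(r.x).reshape(-1,2).round(1).tolist()
E
python3 - <<'E'
from fit import *
T=Cam(snapshot("top")); S=Cam(snapshot("scene"))
def mk(C,x0,y0,k,ms,pts): return list(zip([C]*len(ms),ms,P(x0,y0,k,pts)))
o=mk(S,195,205,7.5,[(-12,-18,104),(-12,18,104),(12,18,104),(12,-18,104),(15,-82.5,44),(15,82.5,44),(-15,-82.5,44),(-15,82.5,44)],[(246,120),(343,118),(345,164),(247,166),(75,288),(523,282),(80,232),(520,228)])
o+=mk(T,220,125,10,[(12,18,104),(12,-18,104),(-12,-18,104),(-12,18,104)],[(497,183),(590,190),(585,245),(497,238)])
print("pusher",fit(o,[.6,-.12,-.1]))
o=mk(T,285,160,9,[(-17,-14,88),(17,-14,88),(17,14,88),(-17,14,88),(125,-38,10),(125,38,0),(-140,38,0),(100,0,64)],[(415,135),(342,125),(335,188),(410,198),(65,92),(58,258),(655,322),(133,148)])
o+=mk(S,105,190,7,[(125,-38,0),(125,38,10),(-140,-38,0),(100,0,64),(-17,14,88),(17,14,88),(17,-14,88),(-17,-14,88)],[(700,320),(702,188),(60,355),(630,153),(338,103),(420,103),(415,148),(333,145)])
print("jack",fit(o,[.5,-.33,1.5]))
o=mk(T,202,97,10,[(65,120,34),(65,-120,34),(-65,120,34),(-65,-120,34)],[(58,125),(642,75),(90,432),(675,375)])
o+=mk(S,235,235,6.8,[(65,120,34),(65,120,0),(-65,120,34),(-65,-120,34),(65,-120,34)],[(748,270),(745,328),(615,40),(66,170),(148,425)])
print("catcher",fit(o,[.75,0,.1]))
for n,a,b,(h) in (("bolt",(618,243),(110,352),0),):
    print(n,tri(T,P(105,132,7.5,[a])[0],S,P(325,140,6.5,[b])[0]))
# scraps top face centres
for n,a,b,h in (("c",(129,465),(670,85),.026),("L",None,None,.024),("a",(335,395),(482,168),.022)):
    if a: print(n,T.back(P(220,125,10,[a]),h)[0],S.back(P(195,205,7.5,[b]),h)[0],tri(T,P(220,125,10,[a])[0],S,P(195,205,7.5,[b])[0]))
print("L corners",T.back(P(220,125,10,[(200,392),(278,403),(268,465),(235,465),(195,430)]),.024).round(3).tolist())
# stage base corners / arm: board top corners
print("arm end",T.back(P(105,132,7.5,[(475,235),(470,308),(618,243),(610,205),(620,290)]),.09).round(3).tolist())
E
```

```text
pusher (array([ 0.63609029, -0.1297853 , -0.19564976]), [[-0.1, -0.4], [0.4, -0.4], [0.1, -0.2], [-0.4, -0.2], [-0.3, 0.2], [0.4, -0.0], [-0.3, -0.3], [0.4, -0.7], [0.4, -1.3], [0.5, -0.5], [0.0, 0.1], [-0.6, -0.8]])
jack (array([ 0.51029755, -0.32380156,  1.43211228]), [[0.6, -0.2], [-0.3, -0.1], [-0.2, 0.1], [0.5, 0.0], [0.5, -0.8], [-0.8, -0.1], [-0.1, 0.2], [-0.1, -0.1], [0.5, 0.5], [0.1, -1.2], [-1.1, 0.9], [0.2, -0.2], [-0.1, -0.3], [0.3, -1.0], [0.3, -0.7], [-0.3, 0.4]])
catcher (array([0.75924361, 0.00371762, 0.07798999]), [[-0.2, 0.2], [0.8, -0.7], [-0.6, 0.4], [1.1, 0.1], [0.9, 0.5], [-0.2, 0.3], [0.5, -0.9], [-1.7, -0.7], [0.4, 0.3]])
bolt [0.57442032 0.19950481 0.09414426]
c [0.55904671 0.03151907 0.026     ] [0.56007392 0.03202712 0.026     ] [0.55930405 0.03189447 0.02527244]
a [ 0.58626199 -0.05008727  0.022     ] [ 0.58508499 -0.04973102  0.022     ] [ 0.58602374 -0.05001199  0.0229804 ]
L corners [[0.588, 0.003, 0.024], [0.583, -0.028, 0.024], [0.558, -0.023, 0.024], [0.558, -0.01, 0.024], [0.573, 0.005, 0.024]]
arm end [[0.582, 0.273, 0.09], [0.544, 0.275, 0.09], [0.576, 0.201, 0.09], [0.596, 0.205, 0.09], [0.551, 0.2, 0.09]]
```

Request:
arm_command(
  deltas=[
    [[12,-20,0],[0,0,-4],85],
    [[23,-39,0],[0,0,-8],85],
    [[23,-39,0],[0,0,-8],85],
    [[23,-39,0],[0,0,-8],85],
    [[23,-39,0],[0,0,-8],85],
    [[23,-39,0],[0,0,-8],85],
    [[23,-39,0],[0,0,-8],85],
    [[23,-39,0],[0,0,-8],85],
    [[23,-39,0],[0,0,-8],85],
    [[23,-39,0],[0,0,-8],85],
    [[23,-39,0],[0,0,-5],85],
    [[23,-39,0],[0,0,0],85],
    [[23,-39,0],[0,0,0],85],
    [[23,-39,0],[0,0,0],85],
    [[23,-39,0],[0,0,0],85],
    [[23,-39,0],[0,0,0],85],
    [[23,-39,0],[0,0,0],85],
    [[23,-39,0],[0,0,0],85],
    [[18,-30,0],[0,0,0],85],
    [[0,0,0],[0,0,0],85],
  ],
)

```text
time_s: 4.3
ee_pos: [0.6375, -0.13, 0.2308]
orientation: [3.14, 0.001, 1.374]
contact_force: [-0.3, 0.4, -0.9]
grip_width: 0.0851
```

Request:
arm_command(
  deltas=[
    [[0,0,-20],[0,0,0],85],
    [[0,0,-30],[0,0,0],85],
    [[0,0,-30],[0,0,0],85],
    [[0,0,-30],[0,0,0],85],
    [[0,0,-30],[0,0,0],85],
    [[0,0,-20],[0,0,0],85],
    [[-1,0,-8],[0,0,0],85],
    [[0,0,0],[0,0,0],10],
    [[0,0,0],[0,0,0],10],
    [[0,0,0],[0,0,0],10],
    [[0,0,0],[0,0,0],10],
    [[0,0,0],[0,0,0],10],
    [[0,0,0],[0,0,0],10],
  ],
  squeeze=60,
)

```text
time_s: 5.6
ee_pos: [0.6356, -0.1262, 0.0643]
orientation: [3.14, 0.0, 1.377]
contact_force: [0.2, 0.5, 7.5]
grip_width: 0.0234
```

```bash
python3 - <<'E'
from h import *
S=Cam(snapshot("scene")); crop(S,"s6",150,130,200,150,4)
E
```

```text
(no output)
```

View pics/s6.png

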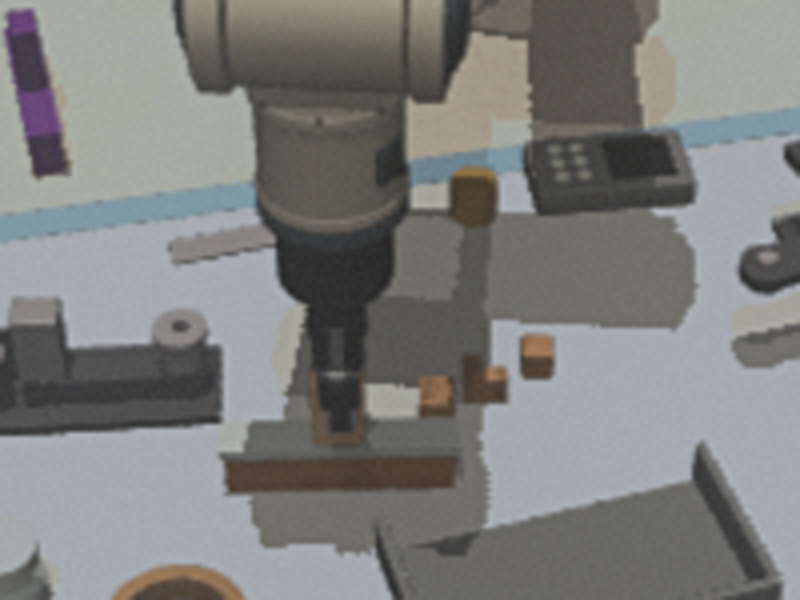

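Request:
arm_command(
  deltas=[
    [[0,0,15],[0,0,0],10],
    [[0,0,25],[0,0,0],10],
    [[0,0,25],[0,0,0],10],
    [[-10,8,10],[0,0,1],10],
    [[-20,18,0],[0,0,3],10],
    [[-25,22,0],[0,0,3],10],
    [[-25,22,0],[0,0,3],10],
    [[-25,22,0],[0,0,3],10],
    [[-17,14,0],[0,0,2.6],10],
    [[-10,8,0],[0,0,0],10],
    [[0,0,0],[0,0,0],10],
  ],
)

```text
time_s: 6.75
ee_pos: [0.5012, -0.0111, 0.1384]
orientation: [-3.141, -0.0, 1.649]
contact_force: [1.3, 0.3, -1.2]
grip_width: 0.0233
```

```bash
python3 - <<'E'
from h import *
S=Cam(snapshot("scene")); crop(S,"s7",150,110,200,150,4)
print(readout.read_state()["ee_pos"],readout.read_state()["contact_force"])
E
```

```text
[ 0.50260637 -0.01182833  0.13851272] [ 1.05897833  0.62346576 -1.58857518]
```

View pics/s7.png

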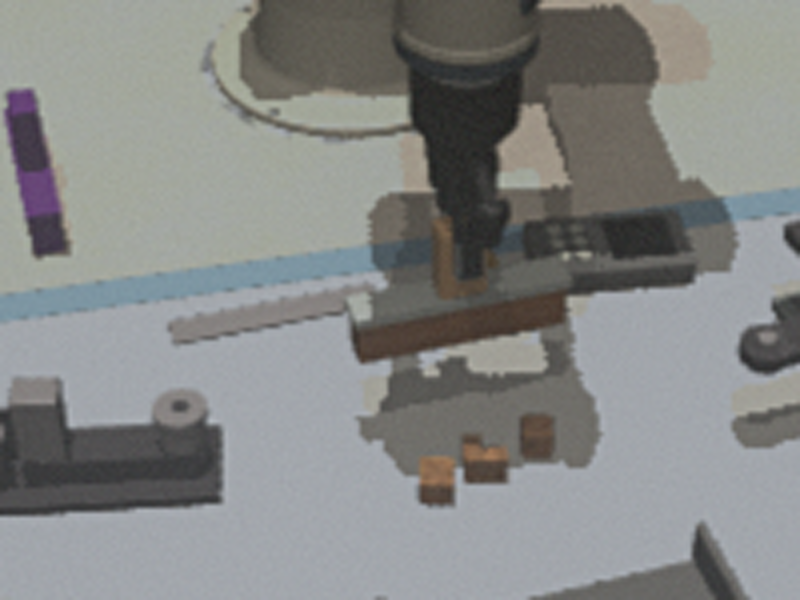

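```bash
python3 - <<'E'
from h import *
S=Cam(snapshot("scene")); crop(S,"s8",230,155,75,55,10)
T=Cam(snapshot("top")); crop(T,"t8",190,110,120,90,6)
E
```

```text
(no output)
```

View pics/s8.png

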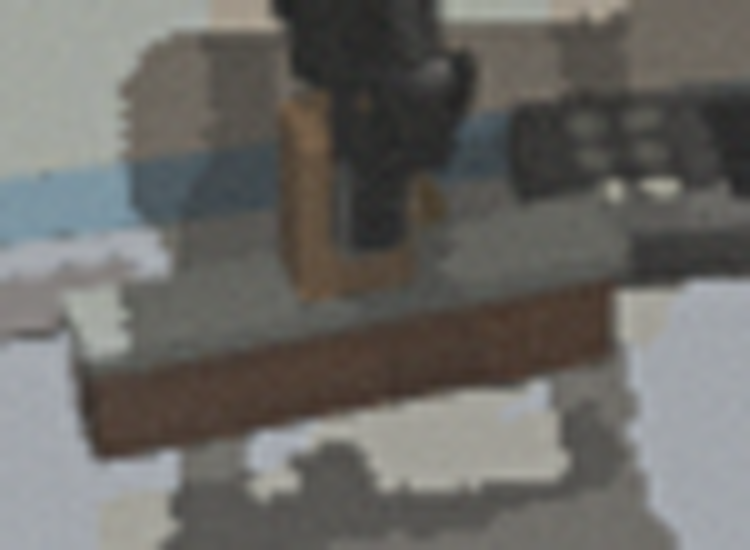

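View pics/t8.png

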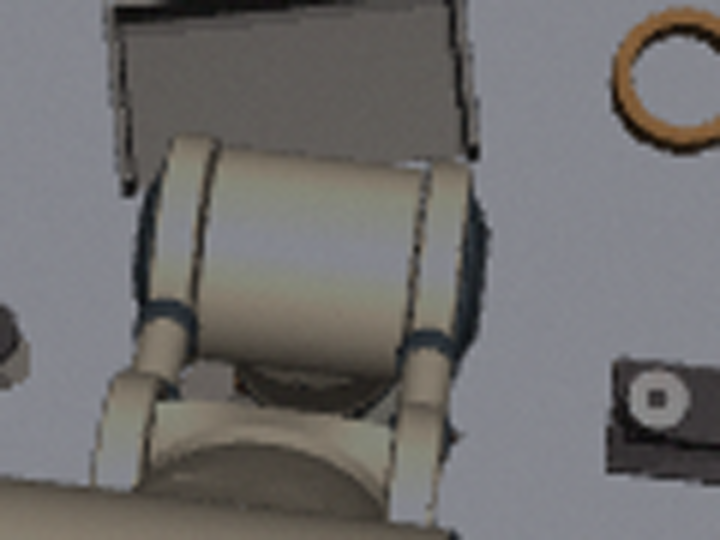

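```bash
python3 - <<'E'
from fit import *
S=Cam(snapshot("scene"))
ms=[(15,-82.5,44),(15,82.5,44),(13,-80,0),(13,80,0),(12,-18,44),(12,18,44),(-15,-82.5,44)]
uv=P(230,155,10,[(80,372),(614,290),(103,458),(610,360),(308,298),(412,280),(65,297)])
def W(p,m):
    R=Rn.from_euler('xyz',[p[3],0,p[2]]).as_matrix(); return np.array([.5026,p[0],p[1]])+R@(np.array(m)/1000.)
f=lambda p: np.concatenate([S.proj(W(p,m))[0]-u for m,u in zip(ms,uv)])
r=least_squares(f,[-.012,.075,.078,0]); print(r.x, np.round(f(r.x).reshape(-1,2),1).tolist(), np.degrees(r.x[2:]))
E
```

```text
[-0.01690687  0.07347635  0.08540061 -0.02855332] [[0.7, -1.4], [1.5, -2.9], [-1.0, 1.0], [-0.2, 1.2], [-0.8, 1.5], [0.6, 1.2], [-0.6, -0.4]] [ 4.89309447 -1.63598468]
```

Request:
arm_command(
  deltas=[
    [[0,0,-15],[0,0,0],10],
    [[0,0,-25],[0,0,0],10],
    [[0,0,-20],[0,0,0],10],
    [[0,0,-8],[0,0,0],10],
    [[0,0,-5],[0,0,0],10],
    [[0,0,0],[0,0,0],10],
  ],
)

```text
time_s: 7.55
ee_pos: [0.5032, -0.0123, 0.0652]
orientation: [3.142, 0.0, 1.649]
contact_force: [0.8, 0.2, -2.4]
grip_width: 0.0234
```

Request:
arm_command(
  deltas=[
    [[5,0.4,0],[0,0,0],10],
    [[8,0.6,0],[0,0,0],10],
    [[10,0.8,0],[0,0,0],10],
    [[12,1,0],[0,0,0],10],
    [[12,1,0],[0,0,0],10],
    [[12,1,0],[0,0,0],10],
    [[12,1,0],[0,0,0],10],
    [[12,1,0],[0,0,0],10],
    [[12,1,0],[0,0,0],10],
    [[12,1,0],[0,0,0],10],
    [[12,1,0],[0,0,0],10],
    [[12,1,0],[0,0,0],10],
    [[12,1,0],[0,0,0],10],
    [[12,1,0],[0,0,0],10],
    [[12,1,0],[0,0,0],10],
    [[12,1,0],[0,0,0],10],
    [[10,0.8,0],[0,0,0],10],
    [[8,0.6,0],[0,0,0],10],
    [[5,0.3,0],[0,0,0],10],
    [[3,0,0],[0,0,0],10],
  ],
)

```text
time_s: 9.55
ee_pos: [0.7081, 0.0045, 0.0652]
orientation: [-3.141, -0.0, 1.649]
contact_force: [-1.4, 0.6, -1.7]
grip_width: 0.0234
```

```bash
python3 - <<'E'
from h import *
S=Cam(snapshot("scene")); crop(S,"s9",200,180,180,130,4.4)
print(readout.read_state()["ee_pos"],readout.read_state()["contact_force"])
E
```

```text
[0.70833313 0.00446592 0.06523944] [ 0.76638789 -0.44708582 -1.68057928]
```

View pics/s9.png

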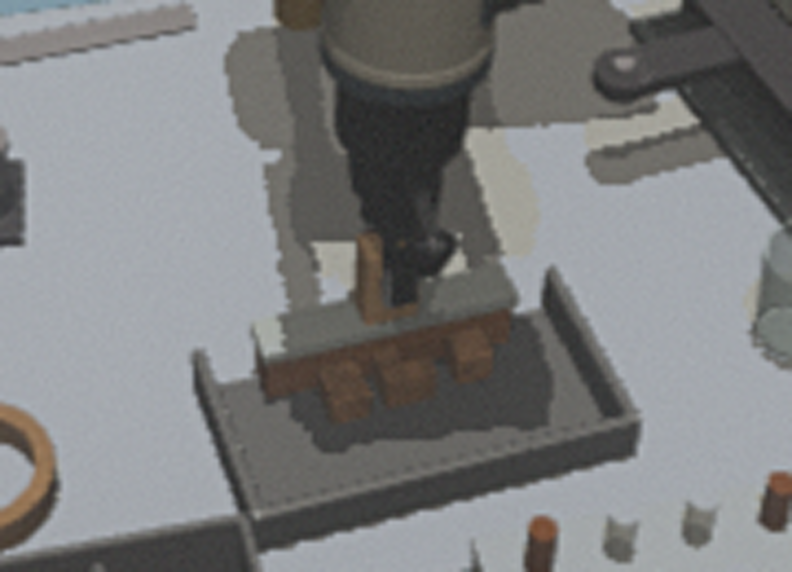

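Request:
arm_command(
  deltas=[
    [[-5,-0.4,0],[0,0,0],10],
    [[-7,-0.6,0],[0,0,0],10],
    [[0,0,-1],[0,0,0],10],
    [[0,0,0],[0,0,0],60],
    [[0,0,0],[0,0,0],85],
    [[0,0,0],[0,0,0],85],
    [[0,0,0],[0,0,0],85],
    [[0,0,0],[0,0,0],85],
    [[0,0,15],[0,0,0],85],
    [[0,0,30],[0,0,0],85],
    [[0,0,40],[0,0,0],85],
    [[0,0,40],[0,0,0],85],
  ],
)

```text
time_s: 10.8
ee_pos: [0.6956, 0.0035, 0.1917]
orientation: [3.142, 0.0, 1.649]
contact_force: [-0.1, -0.4, -0.0]
grip_width: 0.0851
```

Request:
arm_command(
  deltas=[
    [[-12,-20,0],[0,0,-1],85],
    [[-20,-35,0],[0,0,-2],85],
    [[-22,-40,0],[0,0,-2],85],
    [[-22,-40,0],[0,0,-2],85],
    [[-22,-40,0],[0,0,-2],85],
    [[-22,-40,0],[0,0,-2],85],
    [[-22,-40,0],[0,0,-1.4],85],
    [[-22,-37,0],[0,0,0],85],
    [[-14,-24,0],[0,0,0],85],
    [[-8,-11,0],[0,0,0],85],
    [[0,0,0],[0,0,0],85],
  ],
)

```text
time_s: 11.9
ee_pos: [0.5091, -0.3247, 0.1901]
orientation: [3.141, 0.0, 1.431]
contact_force: [-0.3, 0.5, 0.2]
grip_width: 0.0848
```

```bash
python3 - <<'E'
from h import *
S=Cam(snapshot("scene")); crop(S,"s10",80,100,280,210,2.8)
print(readout.read_state()["ee_pos"],readout.read_state()["orientation"])
E
```

```text
[ 0.50979788 -0.32362848  0.18995371] [3.14095003e+00 7.44577905e-05 1.43191211e+00]
```

View pics/s10.png

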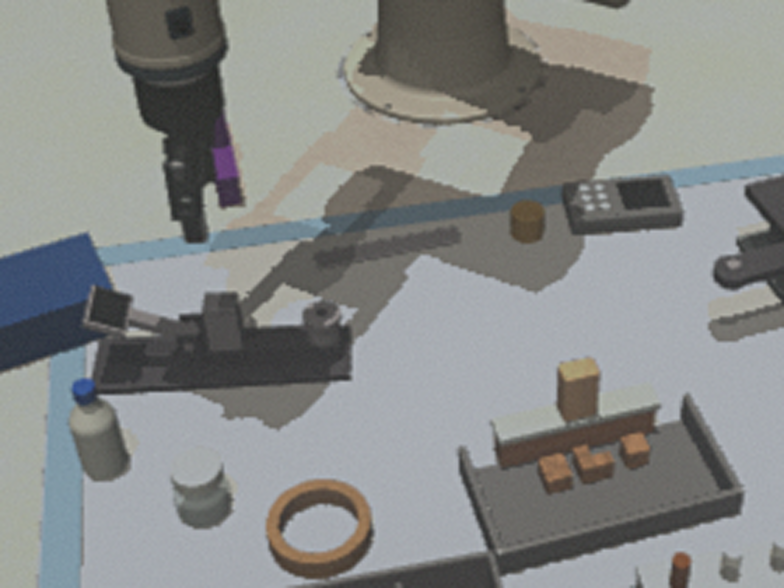

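Request:
arm_command(
  deltas=[
    [[0,0,-15],[0,0,0],85],
    [[0,0,-30],[0,0,0],85],
    [[0,0,-30],[0,0,0],85],
    [[0,0,-30],[0,0,0],85],
    [[0,0,-25],[0,0,0],85],
    [[0,0,-12],[0,0,0],85],
    [[0,0,-7],[0,0,0],85],
    [[0,0,0],[0,0,0],10],
    [[0,0,0],[0,0,0],10],
    [[0,0,0],[0,0,0],10],
    [[0,0,0],[0,0,0],10],
    [[0,0,0],[0,0,0],10],
    [[0,0,0],[0,0,0],10],
  ],
  squeeze=90,
)

```text
time_s: 13.25
ee_pos: [0.5105, -0.3241, 0.0414]
orientation: [3.14, 0.001, 1.433]
contact_force: [1.2, 0.3, 8.3]
grip_width: 0.0274
```

Request:
arm_command(
  deltas=[
    [[0,0,5],[0,0,0],10],
    [[0,0,10],[0,0,0],10],
    [[0,0,7],[0,0,0],10],
    [[0,0,0],[0,0,0],10],
    [[1,10,0],[0,0,0],10],
    [[2,20,0],[0,0,0],10],
    [[3,28,0],[0,0,0],10],
    [[4,32,0],[0,0,0],10],
    [[4,32,0],[0,0,0],10],
    [[4,32,0],[0,0,0],10],
    [[4,32,0],[0,0,0],10],
    [[4,32,0],[0,0,0],10],
    [[4,32,0],[0,0,0],10],
    [[4,32,0],[0,0,0],10],
    [[3,28,0],[0,0,0],10],
    [[2,20,0],[0,0,0],10],
    [[1.5,16,-5],[0,0,0],10],
    [[0,8,-6],[0,0,0],10],
    [[0,0,-5],[0,0,0],10],
    [[0,0,0],[0,0,0],10],
  ],
)

```text
time_s: 15.25
ee_pos: [0.5495, 0.03, 0.0453]
orientation: [-3.14, 0.0, 1.433]
contact_force: [0.4, -0.2, -8.2]
grip_width: 0.0267
```

```bash
python3 - <<'E'
from h import *
S=Cam(snapshot("scene")); crop(S,"s11",240,140,160,110,5)
T=Cam(snapshot("top")); crop(T,"t11",140,110,160,100,5)
print(readout.read_state()["ee_pos"],readout.read_state()["orientation"],readout.read_state()["contact_force"])
E
```

```text
[0.55007068 0.02966069 0.0459906 ] [-3.14095242e+00  1.53007719e-04  1.43201921e+00] [-0.05962988 -0.26075675 -8.0962526 ]
```

View pics/s11.png

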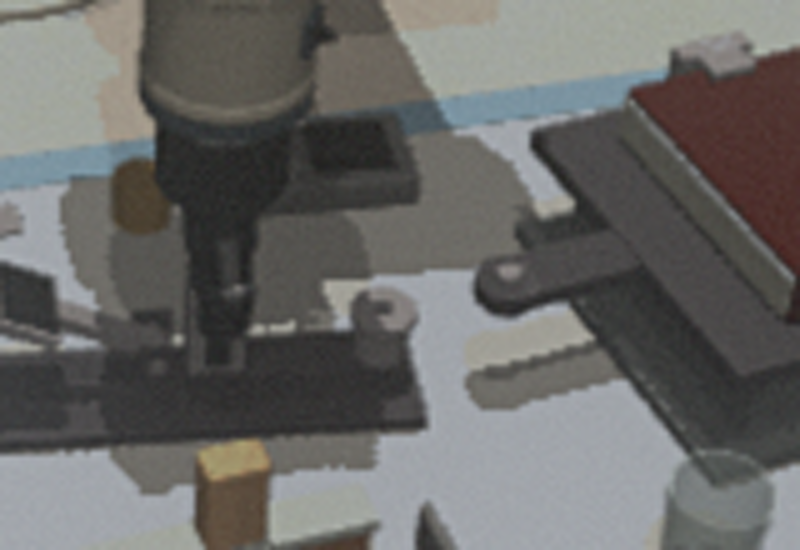

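View pics/t11.png

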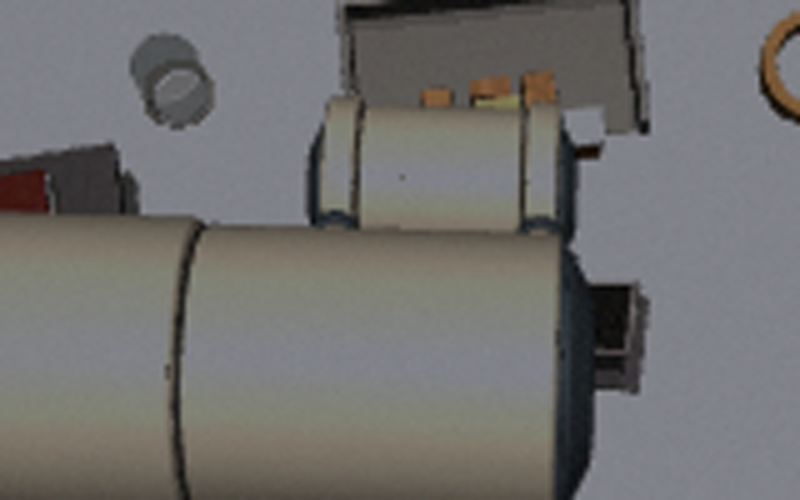

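```bash
python3 - <<'E'
from fit import *
S=Cam(snapshot("scene"))
p=readout.read_state()["ee_pos"]; y=1.432; o=np.array([p[0],p[1]])
uv=P(240,140,5,[(384,308),(425,425),(427,410)])
print(S.back(uv[0],.0685), "pred",p[:2]+.1*np.array([np.cos(y),np.sin(y)]))
print(S.back(uv[1],.0045), "corner pred",p[:2]+Rn.from_euler('z',y).as_matrix()[:2,:2]@[.125,-.038])
crop(S,"s12",295,180,50,50,12); crop(S,"s13",225,185,60,50,12)
E
```

```text
[[0.56294754 0.12834844 0.0685    ]] pred [0.5641075  0.12864599]
[[0.6007952  0.14722126 0.0045    ]] corner pred [0.60520084 0.14814823]
```

View pics/s12.png

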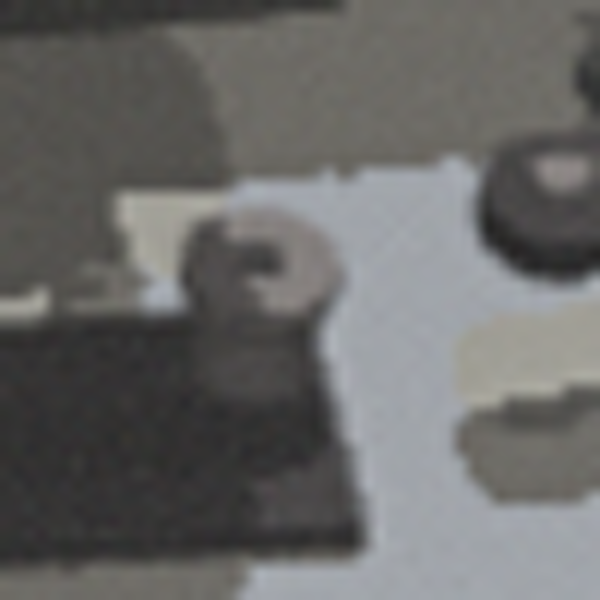

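View pics/s13.png

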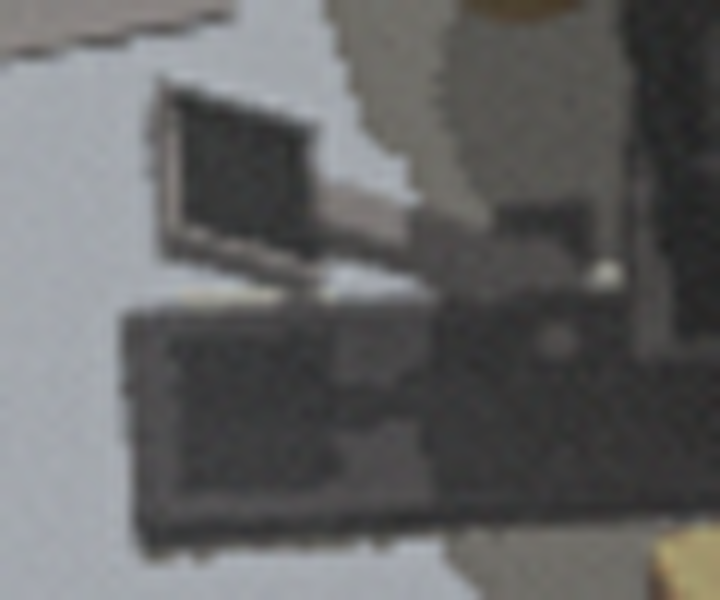

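Request:
arm_command(
  deltas=[
    [[0,0,-3],[0,0,0],10],
    [[0,3,0],[0,0,0],10],
    [[1,6,0],[0,0,0],10],
    [[1,8,0],[0,0,0],10],
    [[1,8,0],[0,0,0],10],
    [[1,8,0],[0,0,0],10],
    [[1.5,8,0],[0,0,0],10],
    [[1.5,8,0],[0,0,0],10],
    [[1.5,8,0],[0,0,0],10],
    [[1.5,7,0],[0,0,0],10],
    [[0.5,4,0],[0,0,0],10],
    [[0,3,0],[0,0,0],10],
    [[0,0,0],[0,0,0],10],
    [[0,0,-1.5],[0,0,0],10],
    [[0,0,0],[0,0,0],10],
  ],
)

```text
time_s: 16.9
ee_pos: [0.5606, 0.1011, 0.0416]
orientation: [-3.141, 0.0, 1.433]
contact_force: [-0.5, -0.1, -8.2]
grip_width: 0.0273
```

```bash
python3 - <<'E'
from h import *
S=Cam(snapshot("scene")); crop(S,"s14",270,140,110,80,7)
s=readout.read_state();p=s["ee_pos"]; y=s["orientation"][2]
print(p,y,s["contact_force"],"saddle",p[:2]+.1*np.array([np.cos(y),np.sin(y)]))
E
```

```text
[0.56062782 0.10115846 0.04164193] 1.4326458819169492 [-0.40275692  0.14326185 -8.71612304] saddle [0.57439896 0.2002057 ]
```

View pics/s14.png

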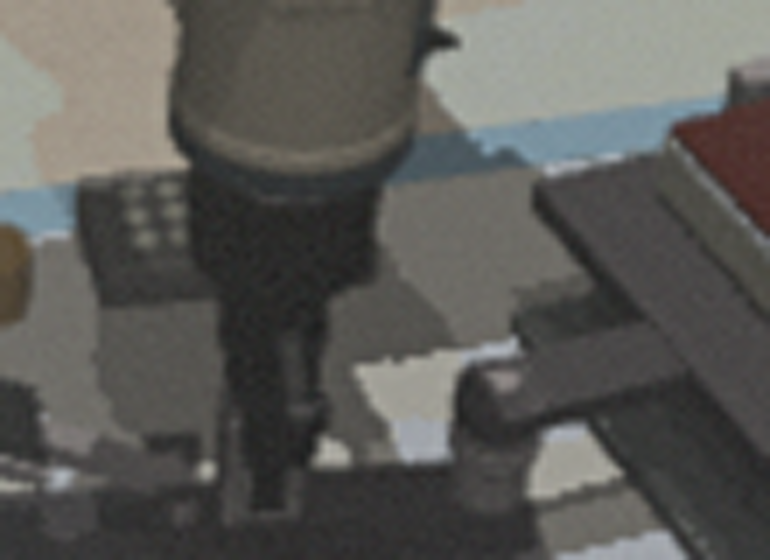

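Request:
arm_command(
  deltas=[
    [[0,0,-1],[0,0,0],10],
    [[0,0,-1],[0,0,0],10],
    [[0,0,0],[0,0,0],10],
  ],
)

```text
time_s: 17.25
ee_pos: [0.561, 0.1012, 0.0413]
orientation: [3.141, -0.0, 1.433]
contact_force: [-6.6, -2.9, 23.0]
grip_width: 0.0268
```

Request:
arm_command(
  deltas=[
    [[0,0,1],[0,0,0],10],
    [[0,0,0],[0,0,0],40],
    [[0,0,0],[0,0,0],85],
    [[0,0,0],[0,0,0],85],
    [[0,0,0],[0,0,0],85],
    [[0,0,0],[0,0,0],85],
    [[0,0,10],[0,0,0],85],
    [[0,0,25],[0,0,0],85],
    [[0,-5,30],[0,0,0],85],
    [[0,-20,30],[0,0,0],85],
    [[0,-30,10],[0,0,0],60],
    [[0,-30,0],[0,0,0],40],
    [[0,-30,0],[0,0,0],20],
    [[0,0,0],[0,0,0],0],
  ],
)

```text
time_s: 18.65
ee_pos: [0.561, -0.0165, 0.1467]
orientation: [3.14, 0.001, 1.43]
contact_force: [0.4, 1.3, 0.1]
grip_width: 0.0277
```

```bash
python3 - <<'E'
from h import *
S=Cam(snapshot("scene")); crop(S,"s15",225,130,160,110,5)
s=readout.read_state();print(s["ee_pos"],s["orientation"])
T=Cam(snapshot("top")); crop(T,"t15",140,110,160,100,5)
E
```

```text
[ 0.56086097 -0.01498744  0.14652838] [3.14087752e+00 7.30234111e-05 1.43060225e+00]
```

View pics/s15.png

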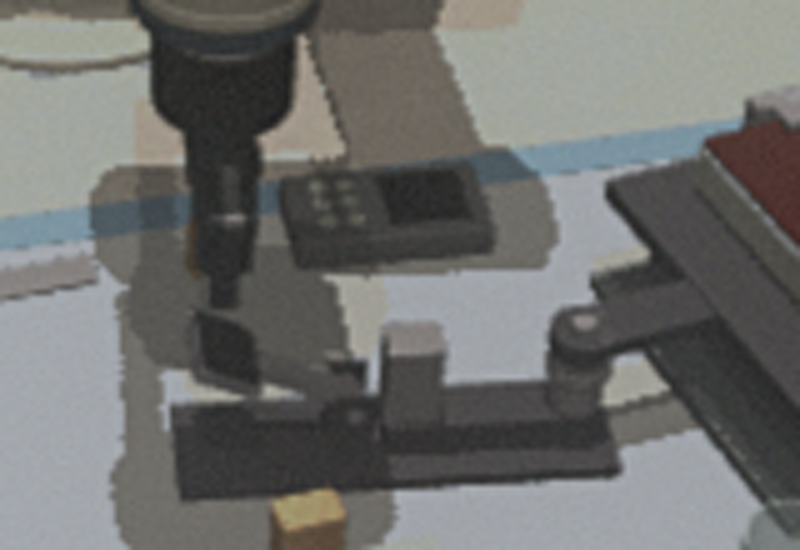

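View pics/t15.png

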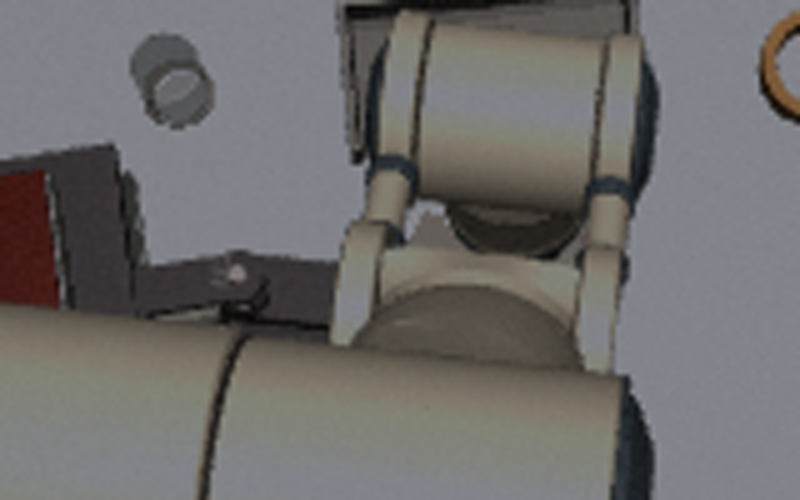

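```bash
python3 - <<'E'
from h import *
S=Cam(snapshot("scene")); crop(S,"s16",255,178,100,55,8)
E
```

```text
(no output)
```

View pics/s16.png

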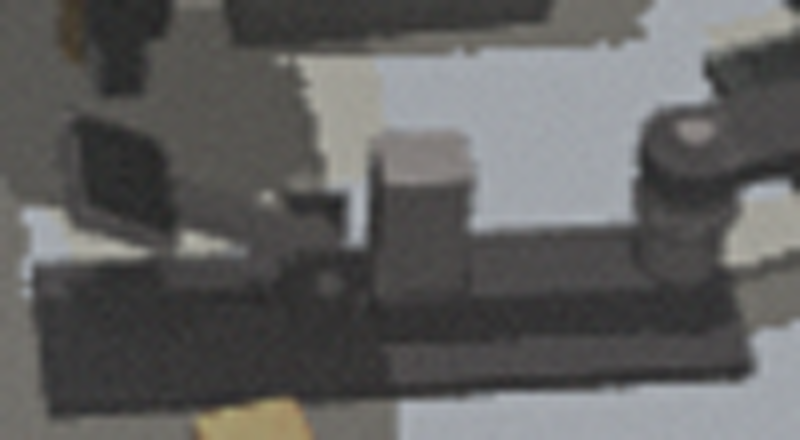

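```bash
python3 - <<'E'
from fit import *
S=Cam(snapshot("scene"))
def mk(C,x0,y0,k,ms,pts): return list(zip([C]*len(ms),ms,P(x0,y0,k,pts)))
o=mk(S,255,178,8,[(-17,14,88),(17,14,88),(17,-14,88),(-17,-14,88),(125,-38,0),(-140,-38,0),(-140,38,10)],[(378,133),(465,130),(470,182),(375,184),(748,376),(52,415),(35,265)])
p,r=fit(o,[.56,.1,1.43]); print(p,r); print("saddle",p[0]+.1*np.cos(p[2]),p[1]+.1*np.sin(p[2]))
# paddle centre
for x in (-112,-117,-122): print(x,p[0]+x/1e3*np.cos(p[2]),p[1]+x/1e3*np.sin(p[2]))
print(S.back(P(255,178,8,[(125,185)]),.087))
E
```

```text
[0.55991813 0.10048167 1.43237602] [[-0.8, -0.1], [-0.2, -0.4], [0.8, -0.5], [1.0, -0.1], [0.8, 0.7], [-0.7, 0.9], [-0.6, -0.5]]
saddle 0.5737160007541163 0.19952519427244142
-112 0.5444645163082174 -0.010447067366355381
-117 0.5437746228071348 -0.01539924334840248
-122 0.5430847293060523 -0.020351419330449566
[[ 0.55142068 -0.00893267  0.087     ]]
```

Request:
arm_command(
  deltas=[
    [[-8,5,-10],[0,0,0],0],
    [[-8,4.5,-15],[0,0,0],0],
    [[0,0,-15],[0,0,0],0],
    [[0,0,-8],[0,0,0],0],
    [[0,0,0],[0,0,0],0],
  ],
)

```text
time_s: 19.35
ee_pos: [0.5444, -0.0034, 0.0971]
orientation: [-3.14, 0.0, 1.434]
contact_force: [0.8, -0.1, 0.4]
grip_width: -0.0
```

```bash
python3 - <<'E'
from h import *
S=Cam(snapshot("scene")); crop(S,"s17",245,160,90,65,8)
s=readout.read_state();print(s["ee_pos"],s["contact_force"],s["grip_width"])
E
```

```text
[ 0.54479663 -0.00360903  0.09768726] [ 0.43571668 -1.22676293 -0.97844275] 0.0004651476388047178
```

View pics/s17.png

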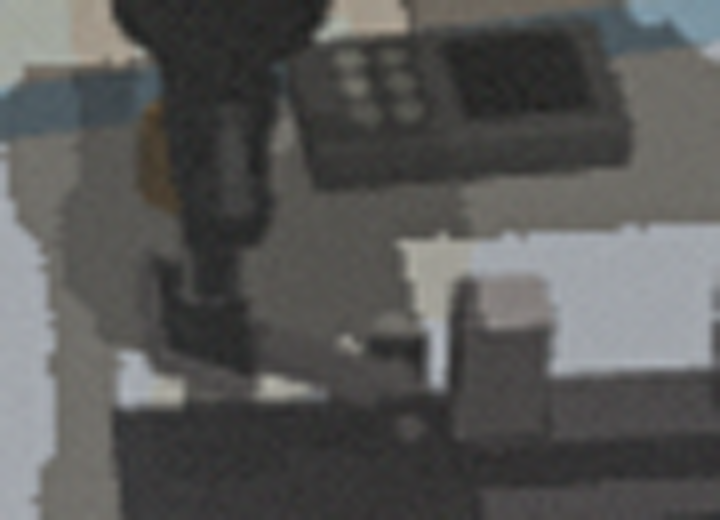

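Request:
arm_command(
  deltas=[
    [[0,0,-4],[0,0,0],0],
    [[-0.2,-1.6,-4],[0,0,0],0],
    [[-0.3,-2,-5],[0,0,0],0],
    [[-0.3,-2,-5],[0,0,0],0],
    [[-0.2,-1.5,-5],[0,0,0],0],
    [[-0.2,-1.2,-5],[0,0,0],0],
    [[-0.1,-1,-5],[0,0,0],0],
    [[-0.1,-0.7,-4],[0,0,0],0],
    [[0,-0.5,-3],[0,0,0],0],
    [[0,0,0],[0,0,0],0],
  ],
)

```text
time_s: 20.4
ee_pos: [0.5438, -0.0154, 0.0578]
orientation: [3.141, 0.001, 1.433]
contact_force: [-0.8, -5.8, 9.1]
grip_width: -0.0001
```

```bash
python3 - <<'E'
from h import *
S=Cam(snapshot("scene")); crop(S,"s18",245,150,130,85,6)
s=readout.read_state();print(s["ee_pos"],s["contact_force"],s["grip_width"])
E
```

```text
[ 0.54382987 -0.01535258  0.05795969] [-1.90957404 -5.37763666  9.85660054] -0.00027059962433501837
```

View pics/s18.png

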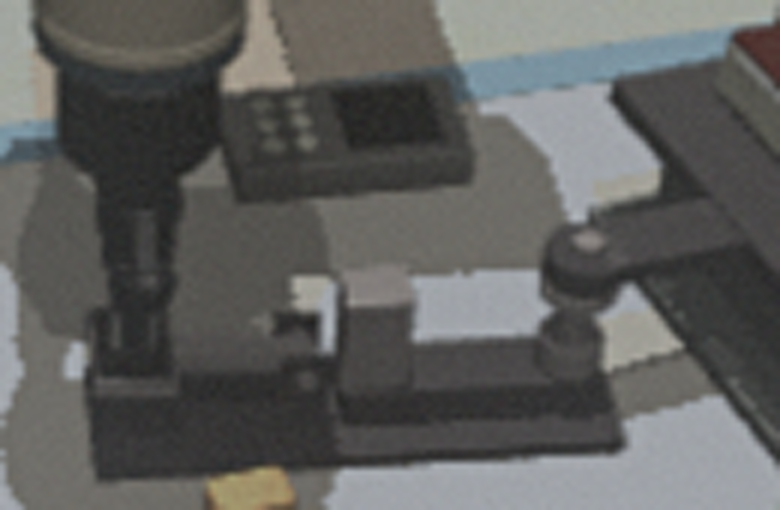

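Request:
arm_command(
  deltas=[
    [[0,-0.5,-1],[0,0,0],0],
    [[0,-0.5,-1],[0,0,0],0],
    [[0,0,-1],[0,0,0],0],
    [[0,0,0],[0,0,0],0],
  ],
)

```text
time_s: 20.85
ee_pos: [0.5437, -0.0159, 0.055]
orientation: [3.141, 0.0, 1.433]
contact_force: [-0.1, -0.8, 8.9]
grip_width: -0.0004
```

Request:
arm_command(
  deltas=[
    [[0,0,-1],[0,0,0],0],
    [[0,0,-1],[0,0,0],0],
    [[0,0,0],[0,0,0],0],
    [[0,0,0],[0,0,0],0],
  ],
)

```text
time_s: 21.25
ee_pos: [0.5437, -0.0161, 0.053]
orientation: [3.141, 0.0, 1.433]
contact_force: [-1.9, -2.6, 9.9]
grip_width: -0.0003
```

```bash
python3 - <<'E'
from h import *
S=Cam(snapshot("scene")); crop(S,"s19",245,150,130,85,6)
s=readout.read_state();print(s["ee_pos"],s["contact_force"],s["grip_width"])
E
```

```text
[ 0.54371971 -0.01606709  0.05305082] [-0.85847701 -2.6443407   8.81531616] 0.00010629060252739588
```

View pics/s19.png

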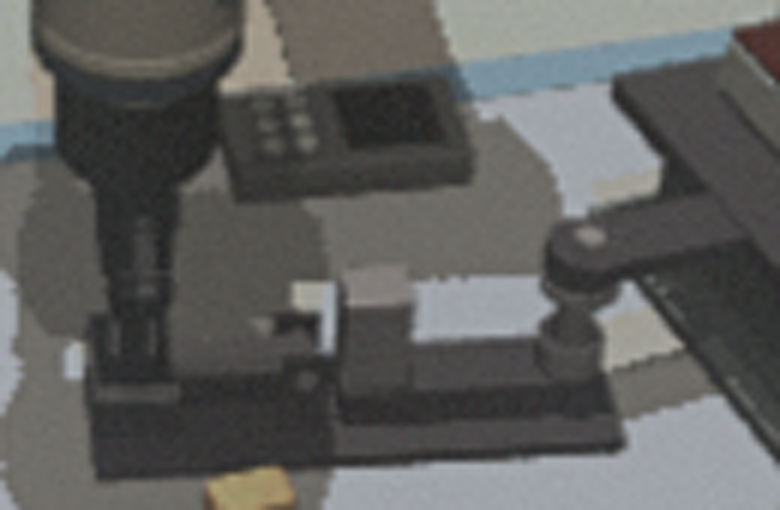

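Request:
arm_command(
  deltas=[
    [[0,0,-1],[0,0,0],0],
    [[0,0,-0.5],[0,0,0],0],
    [[0,0,0],[0,0,0],0],
  ],
)

```text
time_s: 21.6
ee_pos: [0.5438, -0.0161, 0.0521]
orientation: [3.14, 0.0, 1.433]
contact_force: [-5.4, -4.0, 22.1]
grip_width: 0.0001
```

```bash
python3 - <<'E'
from h import *
S=Cam(snapshot("scene")); crop(S,"s20",320,170,50,50,12)
s=readout.read_state();print(s["ee_pos"],s["contact_force"])
print(S.proj([[.5744,.1995,.094+d] for d in (0,.008,.012,.018)]))
E
```

```text
[ 0.54381001 -0.01612611  0.05212473] [-4.12507629 -2.66744052 20.07457733]
[[341.67871581 193.74138691]
 [342.00687811 191.66362292]
 [342.17190547 190.61874995]
 [342.42063955 189.04388679]]
```

View pics/s20.png

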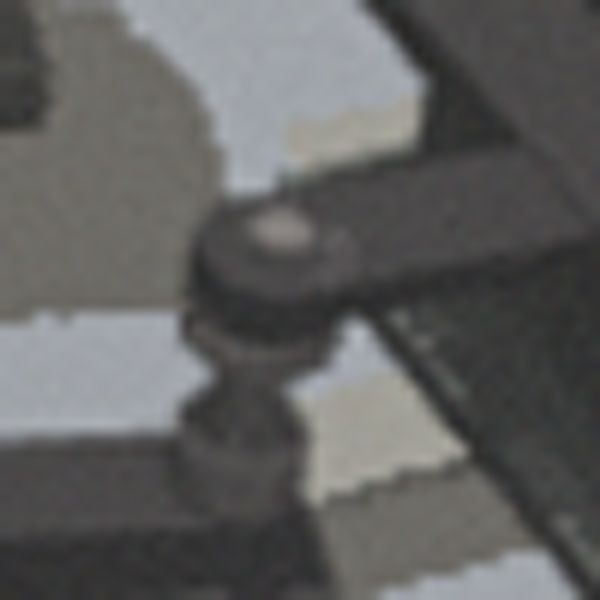

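Request:
arm_command(
  deltas=[
    [[0,0.5,2.5],[0,0,0],0],
    [[0,0.5,4],[0,0,0],0],
    [[0.1,0.7,5],[0,0,0],0],
    [[0.1,1,5],[0,0,0],0],
    [[0.2,1.2,5],[0,0,0],0],
    [[0.2,1.5,5],[0,0,0],0],
    [[0.3,2,5],[0,0,0],0],
    [[0.3,2,5],[0,0,0],0],
    [[0.2,2,6],[0,0,0],0],
    [[0,1,6],[0,0,0],0],
    [[0,0,4],[0,0,0],0],
    [[0,0,0],[0,0,0],0],
    [[0,0,0],[0,0,0],0],
  ],
)

```text
time_s: 22.95
ee_pos: [0.5447, -0.0033, 0.1037]
orientation: [-3.141, 0.0, 1.433]
contact_force: [0.2, 0.5, 0.9]
grip_width: 0.0001
```

```bash
python3 - <<'E'
from h import *
S=Cam(snapshot("scene")); crop(S,"s21",255,165,100,70,8)
s=readout.read_state();print(s["ee_pos"],s["contact_force"])
E
```

```text
[ 0.54462162 -0.00325587  0.1036014 ] [-0.72554616 -0.73236225  0.24220458]
```

View pics/s21.png

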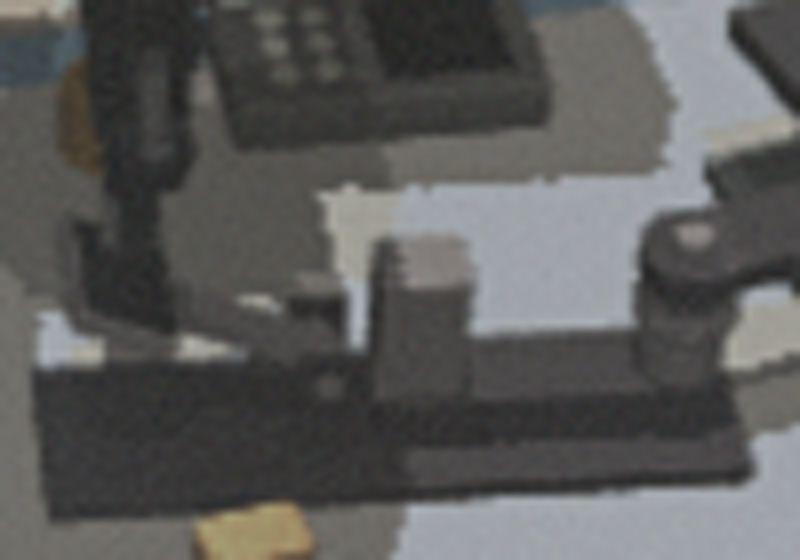

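Request:
arm_command(
  deltas=[
    [[0,0,-6],[0,0,0],0],
    [[0,0,-4],[0,0,0],0],
    [[-0.2,-1.6,-4],[0,0,0],0],
    [[-0.3,-2,-5],[0,0,0],0],
    [[-0.3,-2,-5],[0,0,0],0],
    [[-0.2,-1.7,-5],[0,0,0],0],
    [[-0.2,-1.6,-5],[0,0,0],0],
    [[-0.1,-1.3,-5],[0,0,0],0],
    [[-0.1,-1,-4],[0,0,0],0],
    [[0,-1,-3],[0,0,0],0],
    [[0,-0.5,-2],[0,0,0],0],
    [[0,0,-2],[0,0,0],0],
    [[0,0,-1],[0,0,0],0],
    [[0,0,-0.8],[0,0,0],0],
    [[0,0,0],[0,0,0],0],
    [[0,0,0],[0,0,0],0],
    [[0,0,0],[0,0,0],0],
  ],
)

```text
time_s: 24.7
ee_pos: [0.5431, -0.0158, 0.0523]
orientation: [-3.141, -0.0, 1.433]
contact_force: [-5.3, 2.2, 17.0]
grip_width: 0.0001
```

```bash
python3 - <<'E'
from h import *
S=Cam(snapshot("scene")); crop(S,"s22",200,140,180,135,4.4)
s=readout.read_state();print(s["ee_pos"],s["contact_force"])
E
```

```text
[ 0.54309517 -0.01578974  0.05227249] [-4.78813365  2.50349701 17.45930897]
```

View pics/s22.png

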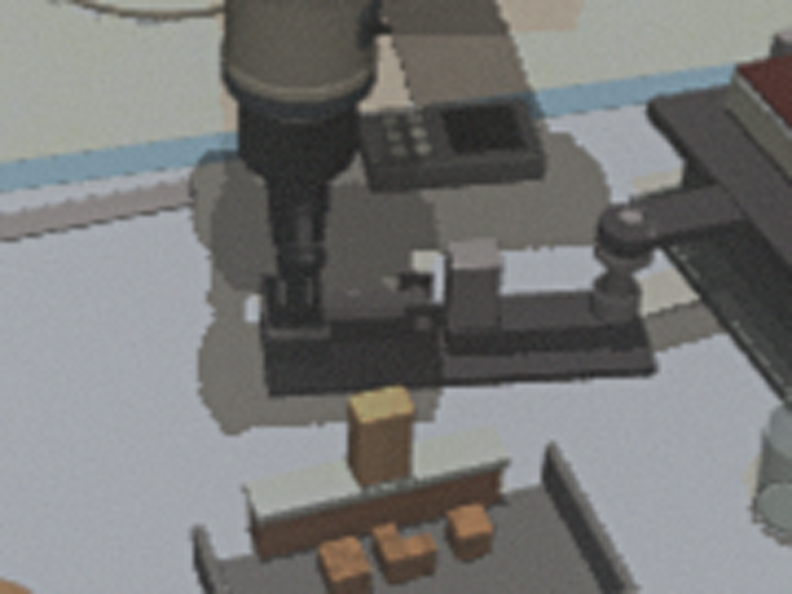

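```bash
python3 - <<'E'
from plant import job
print(job.sign_off())
E
```

```text
the job is handed in; nothing more can be done
None
```

The job is done and handed in, with the robot clock at about 24.8 s of the 64 s allowed; no verdict was reported.

- **Sweep:** I swept the three off-cuts into the catcher with the wooden pusher. I backed it off 12 mm and left it standing in the mouth. The last picture shows all three inside. From the blade position, they sit about 30 mm past the edge of the required zone.
- **Jack placing:** I carried the jack by its post and set it under the pad. A fit to the picture put the saddle within about 1 mm of the pad, with the jack flat.
- **Trial lift:** I pressed the handle to its stop, where the push rose to about 20 N. The pad rose by roughly 18 mm in the picture.
- **Return:** I released the handle fully. The picture showed the handle and the stage back down, and the jack not shifted.
- **Final press:** I pressed the handle down again and am holding it. The tool is at z = 52 mm, where the stop was felt, with about 17 N of push. The stage is raised on the saddle.

**Not measured:** the joint angles and the force between jack and stage can't be read, so those were judged from tool height, push force and pictures. No check failed. While the jack was being lowered, the bench pushed back with about 23 N for a moment before I released it. I saw no bystander moved, though I did not re-measure them all at the end.

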